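# Try the refitted kickstand: flip it down, then hold the scooter upright

## Robot

A 6-joint arm with a two-finger parallel gripper is mounted at the origin on the work surface. World frame = base frame: x ahead of the robot, y to its left, z up, the work surface at z = 0. Lengths are in m, angles in rad, forces in N, time in s.
With the tool pointing down it reaches from about 0.25 to 0.775 m from the base axis. Payload 4 kg.
Tool frame: the origin (TCP) lies at the centre of the arm's flange, where the gripper is bolted on; the fingertips stand ahead of it and the grasp point (between the pads) lies 180 mm ahead of it (robot.tcp_to_tips is the z of the fingertips in the tool frame, in m); z points along the fingers, y is the direction in which the jaws open and shut (so a half turn about z gives the same grasp; the last joint's range is limited). The gripper opens to 94 mm and grips with 3 to 60 N. Pads are 16 mm wide; open, the fingers measure 119 mm over their backs; the gripper's body (75 mm by 177 mm) begins 78 mm behind the grasp point.
Start: joints at [-1.394, 0.087, 1.371, -0, 1.684, -0.103], TCP at [0.152, -0.529, 0.405] pointing down, gripper open.
Joint ranges: [-3.1, 3.1], [-0.76, 2.03], [0.27, 2.55], [-1.08, 4.22], [0.17, 2.65], [-2.57, 2.57]. Speed limits (rad/s): [2.79, 2.79, 3.14, 3.14, 3.14, 3.14].

## Interface

Orientations are given as [roll, pitch, yaw] about the fixed x, y, z axes, in that order (R = Rz(yaw) Ry(pitch) Rx(roll)).
In Python, from bench import robot gives the robot as it stands.
- The arm moves only by the tool move_arm, never from a script. Its argument "increments" is a list that holds one entry, the list of rows, each a list of 7 numbers: the opening, from 0 (shut) to 1 (fully open), then the shift along the tool's x, y, z as a fraction of full scale, then the turn, a rotation vector about the tool's x, y, z as a fraction of full scale. In form: [[[jaw, dx, dy, dz, rx, ry, rz], ...]]. A call has 1 to 8 rows; each row is the pose to reach, as a shift and turn from the pose commanded when the call began, along the tool's axes at that moment; what a row does not reach only later rows make up. Full scale, the value 1, is 0.1 m for a shift and pi/2 rad for a turn. A row lasts 1/12 s, in which the tool goes at most 41.7 mm and 7.16 degrees, less where a joint would pass 70% of its speed; a pose out of reach is approached as far as the arm can. A call with a number of a shift or a turn outside -1 to 1 is refused whole. A call with a gripper value outside its range is refused whole. The fingers move at their own pace and stop on an object; the grip force is fixed at half the most. Time passes only in rows, so rows that repeat a pose let the fingers close. It gives the time, the measured TCP pose, the force and the opening at its end, in the units of the state.
- robot.get_obs(): the state, without advancing time (a new reading comes with each control period).
- robot.snapshot(name): name is "side" or "top"; returns (picture, depth): 400x640x3 uint8, red, green, blue; 400x640 float32, m along the optical axis (not along the pixel's ray), 0 where there is no reading.
- robot.camera_params(name): a dict with "mtx" (3x3 intrinsics, pixels), "R" (3x3) and "t" (3): a world point X has camera coordinates R X + t. Camera axes: x right, y down, z forward; pixel columns grow to the right and rows downward; lengths in m; the calibration is good to about 2 mm. A picture is of the moment at which its call begins. camera_params takes no time and is no camera call.
- robot.close_job(): hands the job in, once; it reports no verdict.
The state is a dict: "time": time; "joint_positions": joint angles; "qvel": joint speeds; "joint_torque": joint torques, N m; "tool_pos": TCP position; "ee_rot": TCP orientation; "wrist_force": force on the tool from outside, world axes, zero at the start; "wrist_torque": the same for the moment, N m; "width": finger opening in m.
Only numpy, scipy, OpenCV 4.12 (cv2) and the standard library are available. Lean on these libraries where they do the work, as an engineer would, in place of code of your own. Each camera call takes 0.05 s, during which the arm holds its last target.

## Task

The kick scooter leaning against the bench vise has its handlebar off and its kickstand freshly refitted, and the ground clearance of the stand is to be checked. Flip the stand down until its over-centre spring has carried it against its stop, then take hold of the scooter by the steerer stub, bring it off the vise and hold it plumb upright, both wheels staying on the bench about where they stand and the stand's foot clear of the bench. Finish while still holding it so: do not let go, never let it fall over, and leave the other things on the bench alone.

Things in the scene. Friction and masses are not known exactly. Their poses are not given: they have to be found in the camera images.
- scooter: Loose aluminium kick scooter, no handlebar, 645 mm long, 1.5 kg, two 145 mm wheels in line; leans 13 degrees to its right on the vise. Tips about the line where the wheels meet the bench; let go, it falls. Origin: on that line midway between wheels. x forward (steerer end), y to its left (kickstand side, facing the robot), z up along the frame. Headset tight: the fork does not steer.
- stub (a point): Centre of the bare steel steerer stub over the front wheel, to be grasped from above: tube 28.6 mm in diameter, 66 mm long, parallel to the scooter's z; 33 mm below its top end, 33 mm above the 45 mm wide headset cap; (250, 0, 263) mm in the scooter's frame.
- stand_pivot (a point): Point on the pivot axis of the kickstand, at its left end, on the dark bracket beside the front of the rear wheel; (-185, 53, 92) mm in the scooter's frame. The axis runs along the scooter's y, so the leg swings in the scooter's own x-z plane, which leans with it: as it goes down it also comes nearer to the robot. The pivot boss is 25 mm in diameter.
- stand_foot (a point): Centre of the rubber foot (14 mm thick) at the end of the stand's leg, a 10 mm steel rod. Folded, the leg points back beside the rear wheel, splayed outwards: foot 74 mm behind the pivot point, 8 mm above, 29 mm to its left. Down: 15 mm in front, 72 mm below, 12 mm clear of the bench when upright.
- stand (a joint): Angle of the kickstand, rad: 0 folded back, 1.88 fully down against its stop, having swung back-down-slightly forward. Over-centre spring: about 0.2 N m at either end, none at 0.94; it pulls the stand up below 0.94 and throws it down above. Pressing the folded leg down 30 to 45 mm behind the pivot takes 4 to 7 N. The spring hooks on a post in front of and above the pivot.
- rear_axle (a point): Centre of the rear wheel, (-250, 0, 72.5) mm in the scooter's frame; it turns stiffly (1 N at the tread). The dark mudguard over it is 40 mm wide, its top 156 mm up.
- front_axle (a point): Centre of the front wheel, (250, 0, 72.5) mm in the scooter's frame; it turns stiffly (1 N at the tread). The deck between the wheels is 310 x 105 mm, its top 80 mm up.
- vise: Grey bench vise bolted to the bench, 150 mm high, its jaws 76 mm wide; the scooter's fork leans against the flank of its jaws. Origin: on the bench under the middle of the round base; x points away from the scooter, y along the vise's screw.
- screwdriver: Loose screwdriver, 190 mm, lying on the bench; leave alone.
- spanner: Loose steel spanner, 160 mm, lying on the bench; leave alone.
- headset_race: Loose steel ring, 42 mm in diameter, 8 mm high; leave alone.
- grease_tin: Loose flat round tin, 72 mm in diameter, 45 mm high; leave alone.
- bar_grip: Loose black rubber handlebar grip, 120 mm long; leave alone.
- clamp_collar: Loose dark clamp block of the handlebar, 36 x 46 x 50 mm; leave alone.

How it is judged:
By the outcome, as a careful person would: the job done as asked, in the order asked, and still so for the second after the job is handed in, while the arm keeps its last pose, push and grip.
It also fails if it takes over 58 s, if anything falls off the work surface, if the arm or the gripper's body presses on something with over 40 N, if the wrist force passes 120 N, or if a joint passes its speed limit or range.

## Working session

There is one attempt and no reset: what is moved stays moved. The work goes in short steps, Python scripts to look and compute and a tool call to move; the robot and the scene stay as the last step left them, time stands still between calls to the robot, and variables do not carry over. Pictures are saved under pics/ and viewed, and the job is handed in when it is done.

Besides the shell and the picture viewer there is one more tool, called as name(argument=value, ...) on one line, values as JSON. move_arm: Moves the arm, as the interface text tells. Its arguments: {"type":"object","properties":{"increments":{"type":"array","items":{"type":"array","items":{"type":"array","items":{"type":"number","minimum":-1,"maximum":1}}}}},"required":["increments"]}

```bash
ls; mkdir -p pics
python3 - <<'E'
from bench import robot
import cv2,numpy as np
print(robot.get_obs(), robot.tcp_to_tips)
for n in("side","top"):
    p,d=robot.snapshot(n); cv2.imwrite(f"pics/{n}0.png",p[:,:,::-1]); np.save(f"{n}0.npy",d); 
    c=robot.camera_params(n); print(n,c); np.savez(f"{n}_cam.npz",**c)
E
```

```text
pics
{'time': 0.0, 'joint_positions': array([-1.39405749e+00,  8.79232686e-02,  1.37222395e+00, -2.53556098e-05,
        1.68357485e+00, -1.03109191e-01]), 'qvel': array([-1.71414888e-03, -1.30319151e-03, -9.09172139e-04, -9.32621830e-05,
       -7.94594361e-04,  1.23213408e-03]), 'joint_torque': array([-1.41144570e-03, -3.40181816e+01, -3.02431118e+01,  7.15924194e-02,
        3.28451407e-02, -1.74103711e-04]), 'tool_pos': array([ 0.15188244, -0.52849617,  0.40353643]), 'ee_rot': array([-3.13947195e+00, -1.94106933e-04,  2.79844998e-01]), 'wrist_force': array([0.09572755, 0.40584389, 0.16255257]), 'wrist_torque': array([-0.00671287, -0.01514661,  0.01011933]), 'width': 0.09427971796081708} 0.1992
side {'mtx': array([[456.47808825,   0.        , 322.38947018],
       [  0.        , 456.47808825, 204.1096603 ],
       [  0.        ,   0.        ,   1.        ]]), 'R': array([[-0.99543457, -0.09536965,  0.0038267 ],
       [-0.05718012,  0.56376474, -0.82395373],
       [ 0.07642282, -0.82041084, -0.56664416]]), 't': array([0.61428521, 0.16751536, 1.04457214])}
top {'mtx': array([[491.03967823,   0.        , 311.25776952],
       [  0.        , 491.03967823, 201.1028084 ],
       [  0.        ,   0.        ,   1.        ]]), 'R': array([[ 0.02689517, -0.99960905,  0.00764228],
       [-0.99357673, -0.02757194, -0.10975   ],
       [ 0.1099178 , -0.00464145, -0.99392984]]), 't': array([-0.03957237,  0.61094761,  1.18939672])}
```

View pics/side0.png

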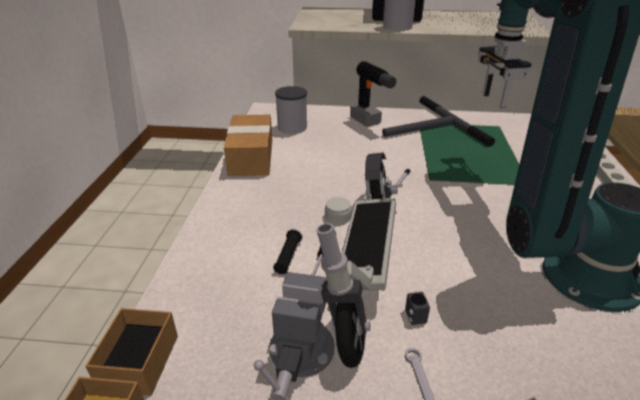

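View pics/top0.png

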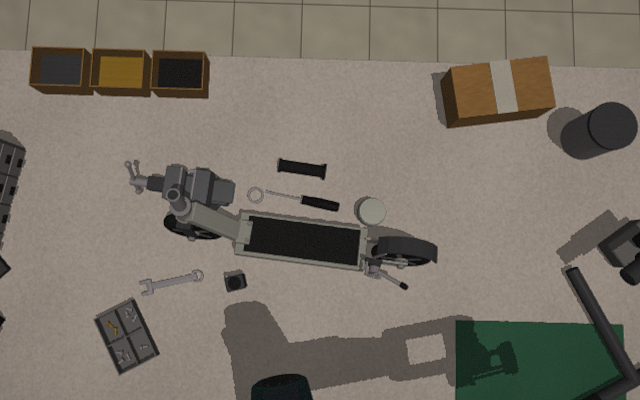

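```bash
cat > h.py <<'E'
import numpy as np,cv2
def cam(n): return dict(np.load(f"{n}_cam.npz"))
def cloud(n,d):
    c=cam(n);K=c["mtx"];v,u=np.mgrid[:400,:640]
    P=np.stack([(u-K[0,2])/K[0,0]*d,(v-K[1,2])/K[1,1]*d,d],-1)
    return (P-c["t"])@c["R"]   # world
def proj(n,X):
    c=cam(n);q=np.atleast_2d(X)@c["R"].T+c["t"];q=q@c["mtx"].T;return q[:,:2]/q[:,2:]
def Rz(a):c,s=np.cos(a),np.sin(a);return np.array([[c,-s,0],[s,c,0],[0,0,1]])
def Rx(a):c,s=np.cos(a),np.sin(a);return np.array([[1,0,0],[0,c,-s],[0,s,c]])
def S(p,x0,y0,psi,lean=np.radians(13)):
    return np.atleast_2d(p)@(Rz(psi)@Rx(lean)).T+[x0,y0,0]
E
python3 - <<'E'
from h import *
for n,(r0,r1,c0,c1) in dict(side=(140,370,250,450),top=(140,310,110,450)).items():
    p=cv2.imread(f"pics/{n}0.png")[r0:r1,c0:c1]
    k=2.2 if n=="top" else 2.6
    cv2.imwrite(f"pics/{n}0z.png",cv2.resize(p,None,fx=k,fy=k,interpolation=cv2.INTER_CUBIC))
W=cloud("top",np.load("top0.npy"));W2=cloud("side",np.load("side0.npy"))
for n,w in(("top",W),("side",W2)):
    for (u,v) in ((173,194),(405,238),(403,285),(303,240),(240,213),(372,210)) if n=="top" else ((327,231),(341,275),(407,173),(370,160),(340,210),(385,240)):
        print(n,u,v,w[v,u].round(4))
    m=(w[...,2]>0.19)&(w[...,2]<.31)&(w[...,1]>0)&(w[...,1]<.5)&(w[...,0]>.3)&(w[...,0]<.75)
    Q=w[m]; print(m.sum(),Q.mean(0))
    for a in np.arange(.19,.31,.015):
        q=Q[(Q[:,2]>=a)&(Q[:,2]<a+.015)]
        if len(q): print(round(a,3),len(q),q.min(0).round(3),q.max(0).round(3),np.median(q,0).round(3))
E
```

```text
top 173 194 [0.5905 0.2515 0.2858]
top 405 238 [ 0.5219 -0.2349  0.1467]
top 403 285 [ 0.4161 -0.2363  0.1199]
top 303 240 [ 0.5132 -0.0056  0.0808]
top 240 213 [0.5797 0.1573 0.0038]
top 372 210 [ 0.5927 -0.1732  0.0444]
733 [0.56970777 0.24275601 0.23701705]
0.19 221 [0.54  0.217 0.19 ] [0.585 0.265 0.205] [0.556 0.229 0.197]
0.205 39 [0.548 0.23  0.205] [0.593 0.265 0.22 ] [0.561 0.241 0.216]
0.22 172 [0.552 0.23  0.22 ] [0.592 0.274 0.234] [0.563 0.245 0.226]
0.235 41 [0.561 0.238 0.235] [0.583 0.261 0.25 ] [0.567 0.245 0.243]
0.25 42 [0.566 0.238 0.25 ] [0.59  0.261 0.265] [0.57  0.244 0.258]
0.265 38 [0.569 0.237 0.266] [0.59 0.26 0.28] [0.574 0.243 0.271]
0.28 180 [0.573 0.236 0.28 ] [0.601 0.264 0.294] [0.586 0.25  0.288]
side 327 231 [0.586  0.2607 0.2901]
side 341 275 [0.5614 0.2704 0.2085]
side 407 173 [0.5412 0.8211 0.7276]
side 370 160 [ 0.5153 -0.2278  0.1507]
side 340 210 [ 0.5853 -0.144   0.0456]
side 385 240 [0.476  0.0241 0.0904]
1295 [0.57533154 0.26244979 0.24029822]
0.19 227 [0.543 0.225 0.19 ] [0.588 0.276 0.205] [0.558 0.267 0.198]
0.205 148 [0.548 0.234 0.205] [0.596 0.277 0.22 ] [0.571 0.27  0.212]
0.22 292 [0.553 0.236 0.22 ] [0.596 0.278 0.235] [0.57  0.266 0.226]
0.235 130 [0.565 0.249 0.235] [0.594 0.27  0.25 ] [0.577 0.265 0.243]
0.25 133 [0.568 0.249 0.25 ] [0.597 0.268 0.265] [0.579 0.265 0.257]
0.265 135 [0.572 0.25  0.265] [0.6   0.268 0.28 ] [0.584 0.265 0.272]
0.28 230 [0.575 0.24  0.28 ] [0.604 0.269 0.292] [0.589 0.259 0.288]
```

```bash
sleep 1
```

```text
(no output)
```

View pics/top0z.png

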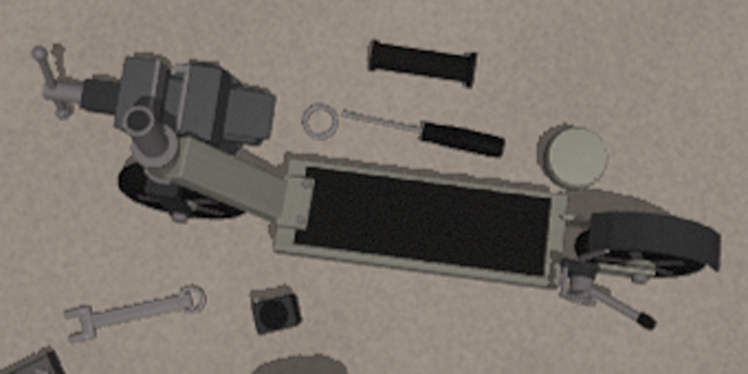

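View pics/side0z.png

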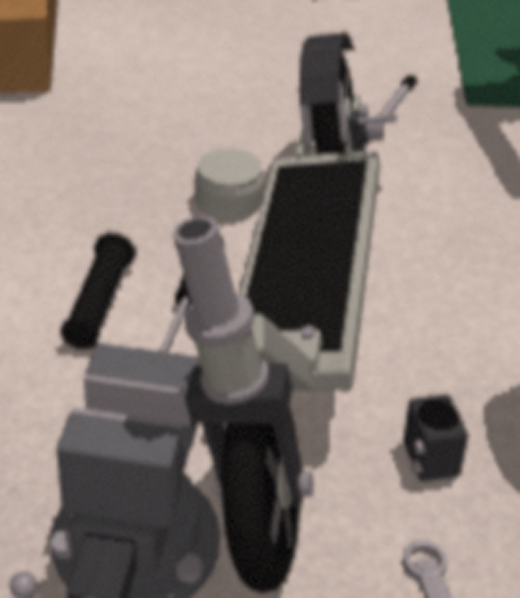

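```bash
cat > fit.py <<'E'
from h import *
from scipy.optimize import least_squares
obs=[("top",(250,0,296),(174.5,194.1)),("side",(250,0,296),(325.8,228.8)),("top",(-259,82,100),(404,286)),("side",(-259,82,100),(407.3,171.5))]
dk=[((155,52.5,80),(234,253.6)),((-155,52.5,80),(361,269.5)),((155,-52.5,80),(242.7,210.5)),((-155,-52.5,80),(366.8,227.7))]
def f(p):
    r=[]
    for n,q,uv in obs: r+=list(proj(n,S(np.array(q)/1e3,*p[:4]))[0]-uv)
    for q,uv in dk: r+=list(.6*(proj("top",S(np.array(q)/1e3+[p[4],0,0],*p[:4]))[0]-uv))
    return r
s=least_squares(f,[.54,0,1.6,.227,0]);p=s.x
E
python3 - <<'E'
from fit import *
print(p[:2],np.degrees(p[2:4]),p[4]);print(np.round(s.fun,1))
for k,q in dict(stub=(250,0,263),stubtop=(250,0,296),pivot=(-185,53,92),foot=(-259,82,100),leg40=(-185-40,53+16,96),footdown=(-170,75,20),mud=(-250,0,156)).items(): print(k,S(np.array(q)/1e3,*p[:4])[0].round(4), proj("top",S(np.array(q)/1e3,*p[:4]))[0].round(1), proj("side",S(np.array(q)/1e3,*p[:4]))[0].round(1))
W=cloud("top",np.load("top0.npy"))
for uv in ((404,286),(399,282),(394,279),(389,276),(384,273),(374,266),(370,270)): print(uv,W[uv[1],uv[0]].round(4))
E
```

```text
[0.49665731 0.00956279] [84.06217065 13.16355572] -0.008795327432594853
[-1.8  0.2 -0.5 -0.6  1.2  0.3  0.6 -0.7 -0.8 -0.6  1.7  0.2 -1.4 -0.
  0.5 -0.3]
stub [0.5821 0.252  0.2561] [176.5 199.9] [329.7 244.6]
stubtop [0.5896 0.2512 0.2882] [172.7 194.3] [325.3 228.2]
pivot [ 0.447  -0.1713  0.1017] [373.6 270.3] [395.5 189. ]
foot [ 0.4131 -0.2421  0.116 ] [405.2 286.3] [407.9 170.8]
leg40 [ 0.4283 -0.2095  0.1092] [390.5 279. ] [402.5 179.1]
footdown [ 0.411  -0.1524  0.0366] [362.1 284.2] [407.4 214.9]
mud [ 0.5061 -0.2428  0.1519] [408.9 245.1] [373.6 157. ]
(404, 286) [ 0.4139 -0.2386  0.1196]
(399, 282) [ 0.4224 -0.2281  0.1148]
(394, 279) [ 0.4289 -0.2162  0.1167]
(389, 276) [ 0.4352 -0.2055  0.1118]
(384, 273) [ 0.4416 -0.1945  0.1086]
(374, 266) [ 0.4571 -0.1709  0.1108]
(370, 270) [ 0.4476 -0.1624  0.1065]
```

```bash
cat > mv.py <<'E'
from fit import *
from scipy.spatial.transform import Rotation as Ro
x0,y0,psi,lean=p[:4]
f=np.array([np.cos(psi),np.sin(psi),0]);l=np.array([-np.sin(psi),np.cos(psi),0]);zh=np.array([0,0,1.])
def Rtool(z,y):
    z=z/np.linalg.norm(z);y=y-z*(y@z);y/=np.linalg.norm(y);return np.stack([np.cross(y,z),y,z],1)
def sp(x,y,z): return S(np.array([x,y,z])/1e3,x0,y0,psi,lean)[0]
def cur():
    from bench import robot
    o=robot.get_obs();return o["tool_pos"],Ro.from_euler("xyz",o["ee_rot"]).as_matrix(),o
def inc(tp,tR,p0,R0):
    d=R0.T@(tp-p0)/.1; r=Ro.from_matrix(R0.T@tR).as_rotvec()/(np.pi/2); return np.r_[d,r].round(3)
def press(th=25): t=np.radians(th);return Rtool(-l*np.sin(t)-zh*np.cos(t),-f)
E
python3 - <<'E'
from mv import *
p0,R0,o=cur();R=press()
for nm,q in (("pre",sp(-228,68,96+5+45)),("touch",sp(-228,68,102)),("end",sp(-228,74,50))):
    t=q-.1992*R[:,2];print(nm,q.round(4),t.round(4),inc(t,R,p0,R0))
E
```

```text
pre [ 0.4403 -0.2138  0.1576] [ 0.3565 -0.2051  0.3382] [ 2.86  -2.542  0.66  -0.054  0.274  0.24 ]
touch [ 0.4303 -0.2128  0.1148] [ 0.3466 -0.2041  0.2953] [ 2.767 -2.579  1.088 -0.054  0.274  0.24 ]
end [ 0.4127 -0.2109  0.0655] [ 0.329  -0.2022  0.2461] [ 2.603 -2.644  1.581 -0.054  0.274  0.24 ]
```

move_arm(increments=[[[0,0.3,-0.3,0,0,0,0],[0,0.6,-0.6,0,0,0,0],[0,0.9,-0.9,0,0,0,0],[0,1,-1,0,0,0,0],[0,1,-1,0,0,0,0]]])

```text
time: 0.52
tool_pos: [0.2217, -0.4021, 0.4048]
ee_rot: [-3.141, -0.001, 0.284]
wrist_force: [-0.7, -0.3, 1.0]
width: 0.0639
```

move_arm(increments=[[[0,0.25,-0.2,0,0,0.06,0.05],[0,0.5,-0.45,0,0,0.12,0.1],[0,0.75,-0.7,0,0,0.18,0.15],[0,0.9,-0.9,0,-0.02,0.24,0.2],[0,0.9,-0.9,0,-0.05,0.274,0.24],[0,0.9,-0.9,0,-0.05,0.274,0.24]]])

```text
time: 1.02
tool_pos: [0.2816, -0.2929, 0.4045]
ee_rot: [-3.138, -0.436, -0.105]
wrist_force: [0.2, -0.5, -0.7]
width: 0.0243
```

Run:
```python
from mv import *
p0,R0,o=cur();R=press();print(o["time"],p0,o["width"],o["wrist_force"],o["joint_positions"])
for nm,q in (("pre",sp(-228,68,96+5+45)),("touch",sp(-228,68,102)),("end",sp(-228,74,50))):
    t=q-.1992*R[:,2];print(nm,inc(t,R,p0,R0))
```

```text
1.0167 [ 0.28159877 -0.29285767  0.40450391] 0.024325750635419856 [ 0.20995241 -0.48328513 -0.72944374] [-1.07862344 -0.34814642  1.78470695  0.3612309   1.45913532  0.6001557 ]
pre [ 0.312 -0.948  0.88  -0.002  0.    -0.001]
touch [ 4.100e-02 -9.470e-01  1.226e+00 -2.000e-03  0.000e+00 -1.000e-03]
end [-3.280e-01 -9.460e-01  1.598e+00 -2.000e-03  0.000e+00 -1.000e-03]
```

move_arm(increments=[[[0,0.1,-0.3,0.2,0,0,0],[0,0.2,-0.6,0.4,0,0,0],[0,0.3,-0.9,0.65,0,0,0],[0,0.31,-0.945,0.88,0,0,0],[0,0.31,-0.945,0.88,0,0,0],[0,0.31,-0.945,0.88,0,0,0]]])

```text
time: 1.52
tool_pos: [0.3566, -0.2063, 0.3371]
ee_rot: [-3.135, -0.43, -0.103]
wrist_force: [-0.5, -0.1, 0.0]
width: 0.0004
```

```bash
cat > look.py <<'E'
import sys,cv2,numpy as np
from bench import robot
tag=sys.argv[1]
for n,(r0,r1,c0,c1),k in (("side",eval(sys.argv[2]),5),("top",eval(sys.argv[3]),5)):
    p,d=robot.snapshot(n);np.save(f"{n}{tag}.npy",d);cv2.imwrite(f"pics/{n}{tag}.png",p[:,:,::-1])
    q=p[r0:r1,c0:c1,::-1];k=min(k,790/(c1-c0),590/(r1-r0))
    cv2.imwrite(f"pics/{n}{tag}z.png",cv2.resize(q,None,fx=k,fy=k,interpolation=cv2.INTER_CUBIC))
o=robot.get_obs();print(o["time"],o["tool_pos"],o["ee_rot"],o["wrist_force"].round(2),o["width"])
E
python3 look.py 1 "(130,250,330,470)" "(210,330,330,470)"
```

```text
1.6167 [ 0.35649404 -0.20725484  0.33933373] [-3.13794025 -0.43472575 -0.10483241] [-0.36  0.49  0.25] 0.000558705203841858
```

View pics/side1z.png

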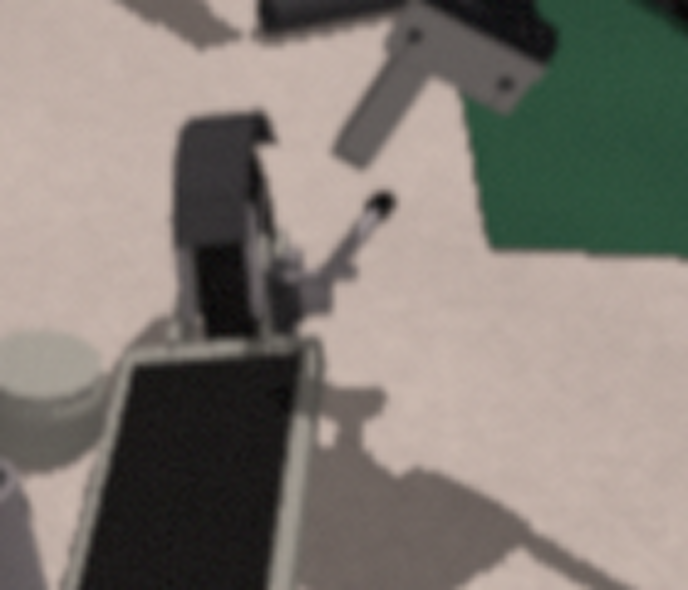

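View pics/top1z.png

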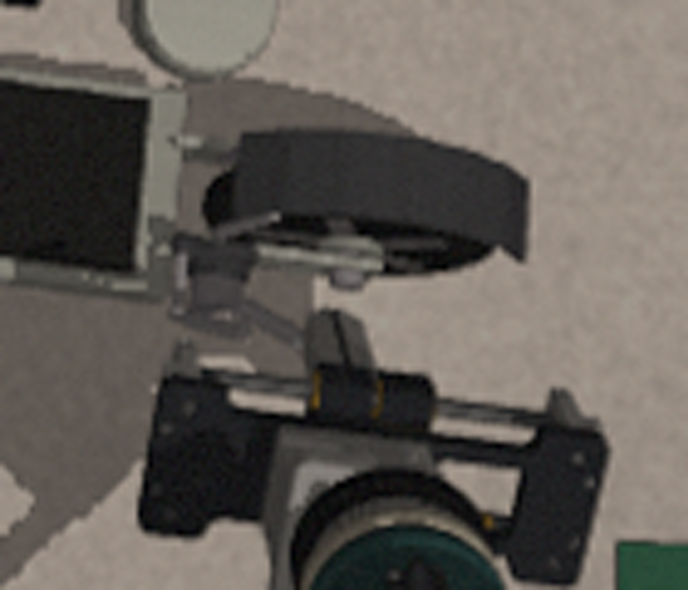

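move_arm(increments=[[[0,-0.06,0,0.08,0,0,0],[0,-0.12,0,0.16,0,0,0],[0,-0.18,0,0.24,0,0,0],[0,-0.24,0,0.31,0,0,0],[0,-0.27,0,0.35,0,0,0],[0,-0.27,0,0.35,0,0,0]]])

```text
time: 2.12
tool_pos: [0.3462, -0.2048, 0.2943]
ee_rot: [-3.136, -0.434, -0.105]
wrist_force: [-2.9, 1.2, 4.4]
width: 0.0005
```

move_arm(increments=[[[0,-0.03,0,0.03,0,0,0],[0,-0.06,0,0.06,0,0,0],[0,-0.08,0,0.08,0,0,0],[0,-0.08,0,0.08,0,0,0]]])

```text
time: 2.45
tool_pos: [0.343, -0.2043, 0.2846]
ee_rot: [-3.137, -0.436, -0.104]
wrist_force: [-0.6, -0.7, 2.6]
width: 0.0008
```

```bash
python3 look.py 2 "(130,250,330,470)" "(130,330,130,470)"
```

```text
2.55 [ 0.34315068 -0.20434701  0.28488118] [-3.13716365 -0.43568411 -0.1042456 ] [-0.01 -0.98  3.26] 0.0004034162129850729
```

View pics/side2z.png

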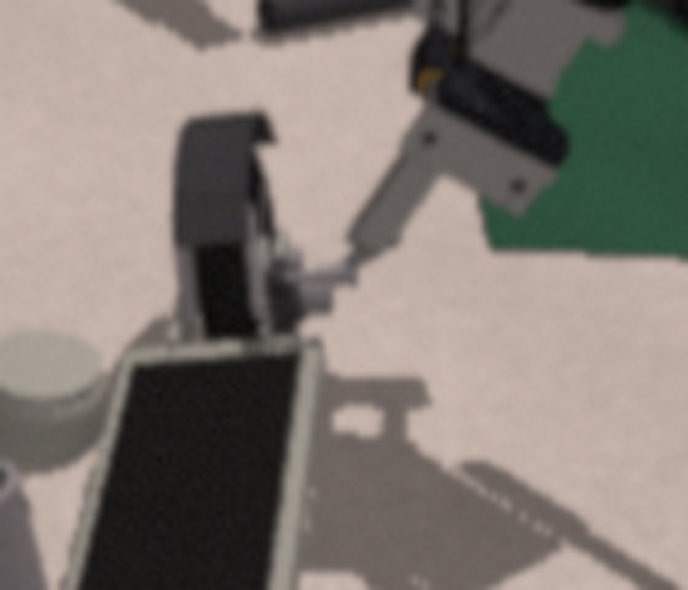

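View pics/top2z.png

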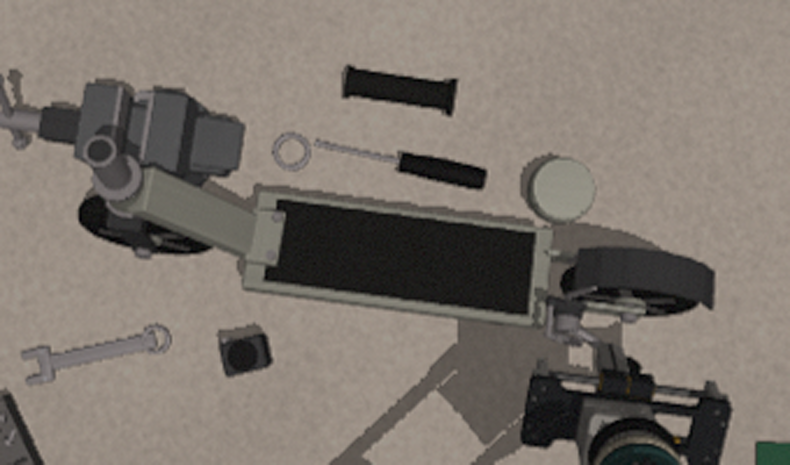

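move_arm(increments=[[[0,-0.04,0,0.04,0,0,0],[0,-0.08,0,0.08,0,0,0],[0,-0.12,0,0.12,0,0,0],[0,-0.16,0,0.16,0,0,0],[0,-0.2,0,0.2,0,0,0],[0,-0.2,0,0.2,0,0,0]]])

```text
time: 3.05
tool_pos: [0.3324, -0.2027, 0.2556]
ee_rot: [-3.135, -0.431, -0.105]
wrist_force: [-0.3, -0.8, -0.0]
width: 0.0005
```

```bash
python3 look.py 3 "(130,250,330,470)" "(130,330,130,470)"
```

```text
3.15 [ 0.33292633 -0.20304523  0.2568865 ] [-3.13573829 -0.43287931 -0.10513769] [0.12 0.06 0.23] 0.0005366486108664816
```

View pics/side3z.png

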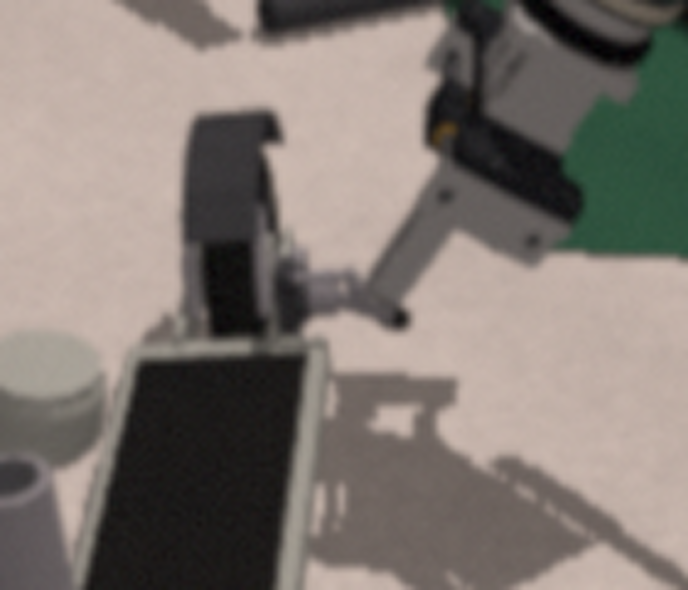

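View pics/top3z.png

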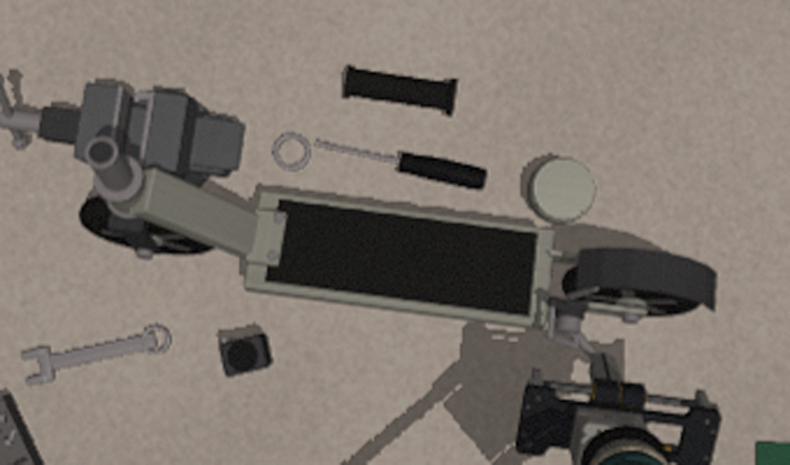

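move_arm(increments=[[[0,-0.02,-0.01,0.02,0,0,0],[0,-0.04,-0.02,0.04,0,0,0],[0,-0.06,-0.03,0.06,0,0,0],[0,-0.08,-0.04,0.08,0,0,0],[0,-0.1,-0.05,0.1,0,0,0],[0,-0.1,-0.05,0.1,0,0,0],[0,-0.1,-0.05,0.1,0,0,0]]])

```text
time: 3.73
tool_pos: [0.329, -0.1975, 0.2446]
ee_rot: [-3.136, -0.435, -0.104]
wrist_force: [-0.7, 0.3, -0.5]
width: 0.0005
```

```bash
python3 look.py 4 "(130,250,330,470)" "(130,330,130,470)"
```

```text
3.8333 [ 0.32911324 -0.19764783  0.24493137] [-3.13681865 -0.4351283  -0.10427505] [0.71 0.54 0.54] 0.00022170948117328625
```

View pics/side4z.png

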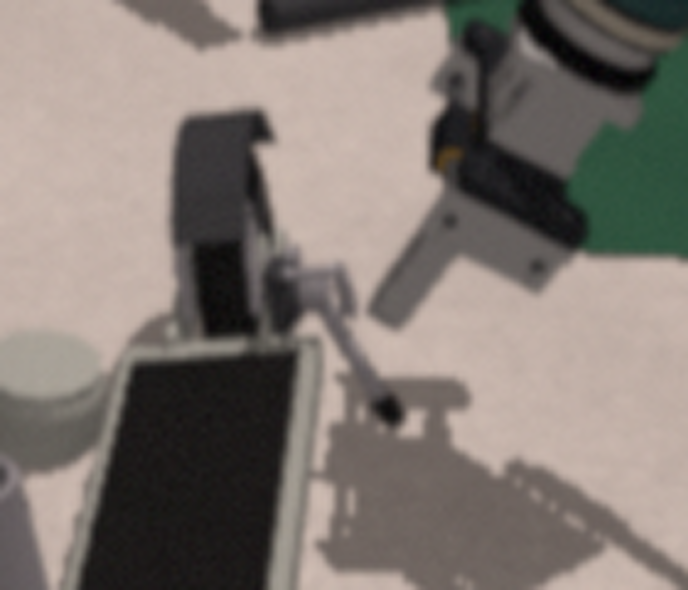

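View pics/top4z.png

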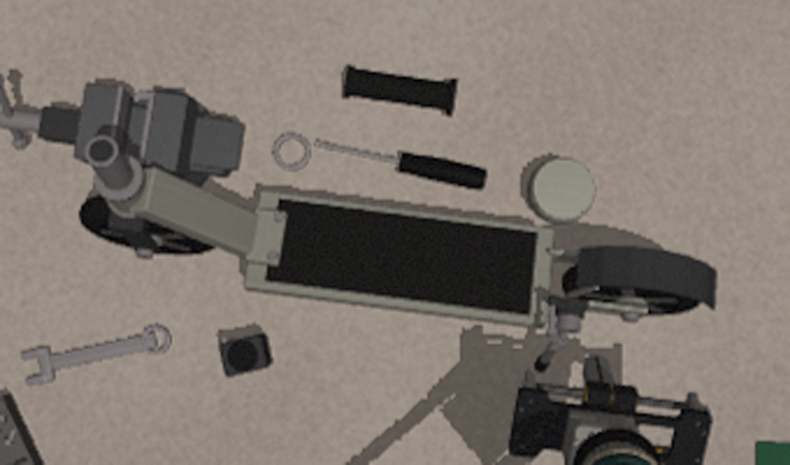

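move_arm(increments=[[[0,0,0.05,-0.1,0,0,0],[0.3,0,0.1,-0.4,0,0,0],[1,0,0.1,-0.7,0,0,0],[1,0,0.1,-1,0,0,0],[1,0,0.1,-1,0,0,0]]])

```text
time: 4.25
tool_pos: [0.2859, -0.2046, 0.342]
ee_rot: [3.137, -0.444, -0.102]
wrist_force: [-0.3, -0.2, 0.6]
width: 0.0239
```

```bash
cat >> mv.py <<'E'
def stubR(a): # a = lean, rad
    z=-(Rz(psi)@Rx(a))[:,2]; return Rtool(z,-l)
E
python3 - <<'E'
from mv import *
p0,R0,o=cur();print(p0,o["time"],o["joint_positions"])
R=stubR(lean);q=sp(250,0,263)
for h in (.25,.18):
    t=q-h*R[:,2];print(t,inc(t,R,p0,R0),inc(t,R,p0,np.eye(3))[:3])
print(inc(p0,stubR(0),p0,R0))
E
```

```text
[ 0.28590455 -0.20458904  0.34197156] 4.25 [-0.92016436 -0.49734448  2.00401805  0.32511656  1.33013184  0.72425145]
[0.63871911 0.24613588 0.49952039] [ 3.433 -4.842 -0.135  0.338 -0.333 -0.958] [3.528 4.507 1.575]
[0.62286343 0.24778499 0.43135971] [ 2.996 -4.845  0.412  0.338 -0.333 -0.958] [3.37  4.524 0.894]
[ 0.     0.     0.     0.224 -0.219 -0.982]
```

move_arm(increments=[[[1,0.2,-0.1,-0.3,0,0,0],[1,0.4,-0.3,-0.6,0.03,-0.03,-0.07],[1,0.6,-0.5,-0.9,0.05,-0.05,-0.14],[1,0.8,-0.7,-1,0.08,-0.08,-0.21],[1,1,-0.9,-1,0.11,-0.11,-0.28],[1,1,-1,-1,0.13,-0.13,-0.35],[1,1,-1,-1,0.15,-0.15,-0.42],[1,1,-1,-1,0.17,-0.17,-0.48]]])

```text
time: 4.92
tool_pos: [0.3452, -0.109, 0.4685]
ee_rot: [-3.104, -0.169, 0.696]
wrist_force: [-0.0, 0.7, -0.0]
width: 0.0771
```

Run:
```python
from mv import *
p0,R0,o=cur();print(p0,o["time"],o["joint_positions"])
R=stubR(lean);q=sp(250,0,263)
for h in (.25,):
    t=q-h*R[:,2];print(t,inc(t,R,p0,R0),inc(t,R,p0,np.eye(3))[:3])
```

```text
[ 0.34524586 -0.10904019  0.46849831] 4.9167 [-0.53569103 -0.36051159  1.64422856  0.17776079  1.83330839  0.38413284]
[0.63871911 0.24613588 0.49952039] [ 4.517 -0.826  0.486  0.157 -0.167 -0.473] [2.935 3.552 0.31 ]
```

move_arm(increments=[[[1,0.2,0,-0.1,0.02,-0.02,-0.07],[1,0.4,0,-0.2,0.04,-0.04,-0.14],[1,0.6,0,-0.3,0.06,-0.06,-0.21],[1,0.8,0,-0.4,0.08,-0.08,-0.28],[1,1,0,-0.5,0.1,-0.1,-0.35],[1,1,0,-0.6,0.12,-0.12,-0.42],[1,1,0,-0.6,0.15,-0.16,-0.47],[1,1,0,-0.6,0.157,-0.167,-0.473]]])

```text
time: 5.58
tool_pos: [0.4154, -0.0548, 0.5443]
ee_rot: [-2.912, 0.001, 1.463]
wrist_force: [0.3, -0.3, -0.9]
width: 0.0937
```

```bash
cat > st.py <<'E'
from mv import *
p0,R0,o=cur();print(p0,o["time"],o["joint_positions"])
R=stubR(lean);q=sp(250,0,263)
for h in (.25,):
    t=q-h*R[:,2];print(t,inc(t,R,p0,R0),inc(t,R,p0,np.eye(3))[:3])
E
python3 st.py;  python3 look.py 5 "(130,390,230,470)" "(130,330,130,470)"
```

```text
[ 0.41537124 -0.05484308  0.5443196 ] 5.5833 [-0.25432199 -0.11454873  1.30287602 -0.04170148  2.18040091 -0.16612064]
[0.63871911 0.24613588 0.49952039] [ 3.234e+00  1.947e+00  1.000e-03 -0.000e+00 -0.000e+00 -3.000e-03] [ 2.233  3.01  -0.448]
5.6833 [ 0.41503924 -0.05506598  0.54366103] [-2.91273120e+00 -5.71042406e-04  1.45844011e+00] [ 0.27 -0.28 -0.58] 0.09371324920803703
```

View pics/side5z.png

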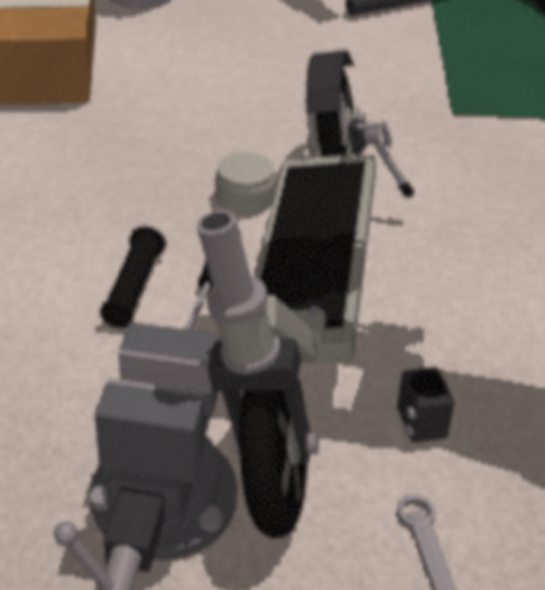

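View pics/top5z.png

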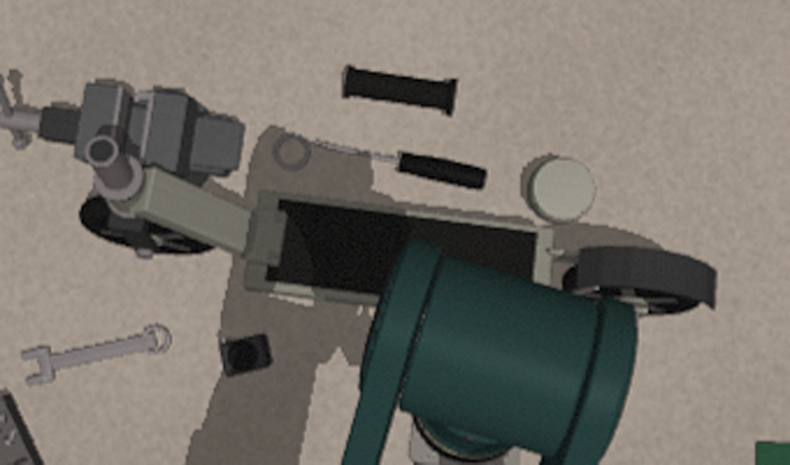

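Run:
```python
from mv import *
from scipy.optimize import least_squares
print("model stub",sp(250,0,263),"top",sp(250,0,296))
for tag in "05":
  Q=[]
  for n in("top","side"):
    w=cloud(n,np.load(f"{n}{tag}.npy")).reshape(-1,3)
    a=(w-sp(250,0,263)); ax=(Rz(psi)@Rx(lean))[:,2]
    h=a@ax; r=np.linalg.norm(a-np.outer(h,ax),axis=1)
    q=w[(abs(h)<.027)&(r<.022)];Q.append(q)
  def g(v,q,full=True):
    A=np.array([v[0],v[1],.256]);d=np.array([v[2],v[3],1]);d/=np.linalg.norm(d)
    b=q-A;return np.linalg.norm(b-np.outer(b@d,d),axis=1)-.0143
  for nm,q in (("top",Q[0]),("side",Q[1]),("both",np.vstack(Q))):
    s2=least_squares(g,[.582,.252,.22,-.02],args=(q,),loss="soft_l1",f_scale=.002)
    print(tag,nm,len(q),s2.x.round(4),"rms",np.sqrt(np.mean(s2.fun**2)).round(4),"tilt x,y",np.degrees(np.arctan(s2.x[2:])).round(2))
```

```text
model stub [0.58209168 0.25202555 0.2560894 ] top [0.5895665  0.25124811 0.28822229]
0 top 147 [ 0.5814  0.2524  0.2339 -0.024 ] rms 0.0006 tilt x,y [13.17 -1.37]
0 side 469 [ 0.5832  0.2526  0.2361 -0.0221] rms 0.0008 tilt x,y [13.29 -1.27]
0 both 616 [ 0.5826  0.2524  0.2346 -0.0229] rms 0.0009 tilt x,y [13.2  -1.31]
5 top 144 [ 0.5812  0.2509  0.2338 -0.0234] rms 0.0006 tilt x,y [13.16 -1.34]
5 side 469 [ 0.5829  0.2511  0.2289 -0.0252] rms 0.0008 tilt x,y [12.89 -1.44]
5 both 613 [ 0.5823  0.251   0.2305 -0.0246] rms 0.0009 tilt x,y [12.98 -1.41]
```

move_arm(increments=[[[1,0.25,0.2,-0.15,0,0,0],[1,0.5,0.4,-0.15,0,0,0],[1,0.75,0.6,-0.15,0,0,0],[1,1,0.8,-0.15,0,0,0],[1,1,0.95,-0.15,0,0,0],[1,1,0.95,-0.15,0,0,0]]])

```text
time: 6.18
tool_pos: [0.5229, 0.034, 0.5346]
ee_rot: [-2.91, -0.0, 1.459]
wrist_force: [-0.1, -0.5, -1.6]
width: 0.094
```

move_arm(increments=[[[1,0.25,0.2,0,0,0,0],[1,0.5,0.4,0,0,0,0],[1,0.75,0.6,0,0,0,0],[1,1,0.8,0,0,0,0],[1,1,1,0,0,0,0],[1,1,1,0,0,0,0]]])

```text
time: 6.68
tool_pos: [0.6309, 0.1219, 0.5114]
ee_rot: [-2.91, 0.001, 1.458]
wrist_force: [-0.2, -0.6, -1.1]
width: 0.0935
```

```bash
python3 st.py
```

```text
[0.63094667 0.12191207 0.51144566] 6.6833 [0.09180826 0.3931575  0.79841517 0.05589665 2.17678213 0.23152974]
[0.63871911 0.24613588 0.49952039] [ 1.243e+00 -3.400e-02  1.290e-01 -1.000e-03 -1.000e-03 -6.000e-03] [ 0.078  1.242 -0.119]
```

move_arm(increments=[[[1,0.3,0,0,0,0,0],[1,0.6,-0.02,0,0,0,0],[1,0.9,-0.03,0,0,0,-0.006],[1,1,-0.03,0,0,0,-0.006],[1,1,-0.03,0,0,0,-0.006]]])

```text
time: 7.1
tool_pos: [0.6359, 0.2228, 0.5163]
ee_rot: [-2.913, -0.002, 1.47]
wrist_force: [-0.5, -0.7, -0.5]
width: 0.0939
```

move_arm(increments=[[[1,0.1,0,0,0,0,0],[1,0.23,0,0,0,0,0],[1,0.23,0,0,0,0,0],[1,0.23,0,0,0,0,0]]])

```text
time: 7.43
tool_pos: [0.6392, 0.2444, 0.5159]
ee_rot: [-2.913, -0.002, 1.468]
wrist_force: [-0.6, -0.7, 0.9]
width: 0.0939
```

```bash
python3 st.py;python3 look.py 6 "(180,390,270,430)" "(130,330,130,330)"
```

```text
[0.63920607 0.24436495 0.51593234] 7.4333 [0.26395535 0.50341408 0.63592522 0.10349833 2.21261225 0.41951116]
[0.63871911 0.24613588 0.49952039] [ 0.017  0.031  0.161  0.001 -0.001  0.001] [-0.005  0.018 -0.164]
7.5333 [0.63925588 0.24396894 0.51600718] [-2.91346767e+00 -1.77195176e-03  1.46777157e+00] [-0.08  0.6   0.93] 0.09383742983650627
```

View pics/side6z.png

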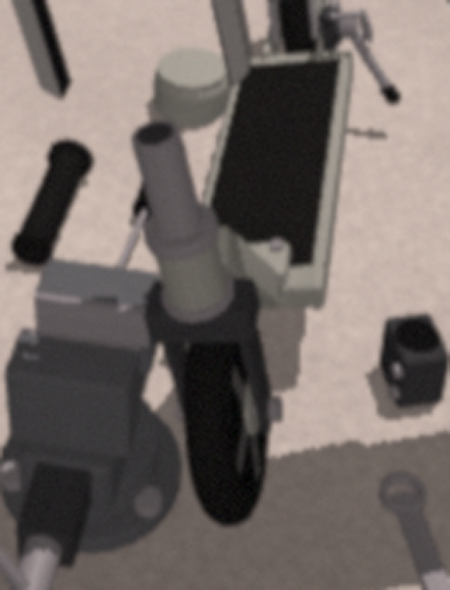

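move_arm(increments=[[[1,0,0.03,0.1,0,0,0],[1,0,0.03,0.25,0,0,0],[1,0,0.03,0.4,0,0,0],[1,0,0.03,0.55,0,0,0],[1,0,0.03,0.7,0,0,0],[1,0,0.03,0.8,0,0,0],[1,0,0.03,0.86,0,0,0],[1,0,0.03,0.86,0,0,0]]])

```text
time: 8.2
tool_pos: [0.6226, 0.2459, 0.4299]
ee_rot: [-2.911, -0.001, 1.468]
wrist_force: [-0.4, 0.8, -0.1]
width: 0.0939
```

```bash
sed -i 's/(.25,)/(.18,)/' st.py; python3 st.py;python3 look.py 7 "(180,390,270,430)" "(130,330,130,330)"
```

```text
[0.62260424 0.24592776 0.42992942] 8.2 [0.27231359 0.43312309 0.90509655 0.09389254 2.01666995 0.40649497]
[0.62286343 0.24778499 0.43135971] [ 0.019 -0.003 -0.014 -0.001 -0.     0.001] [0.003 0.019 0.014]
8.3 [0.62280829 0.24610118 0.43199319] [-2.91388957e+00 -2.20229639e-03  1.46819940e+00] [ 0.04 -0.04  0.32] 0.09411219180318736
```

View pics/side7z.png

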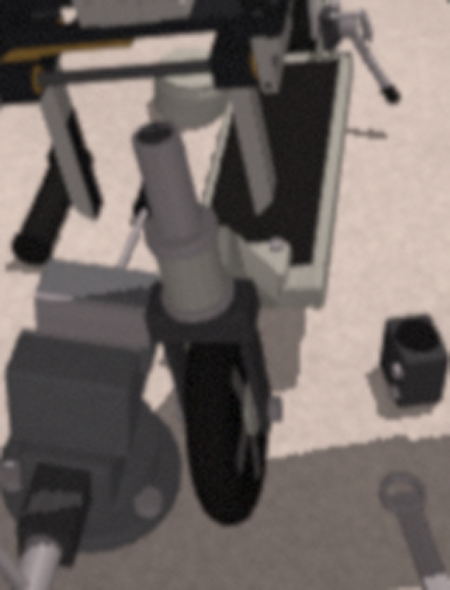

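move_arm(increments=[[[0.6,0.01,0,0,0,0,0],[0.4,0.01,0,0,0,0,0],[0.25,0.01,0,0,0,0,0],[0.2,0.01,0,0,0,0,0],[0,0.01,0,0,0,0,0],[0,0.01,0,0,0,0,0],[0,0.01,0,0,0,0,0],[0,0.01,0,0,0,0,0]]])

```text
time: 8.97
tool_pos: [0.6228, 0.2475, 0.4315]
ee_rot: [-2.913, -0.002, 1.469]
wrist_force: [-0.6, 0.1, -1.0]
width: 0.0441
```

move_arm(increments=[[[0,0,0,0,0,0,0],[0,0,0,0,0,0,0],[0,0,0,0,0,0,0],[0,0,0,0,0,0,0]]])

```text
time: 9.3
tool_pos: [0.623, 0.2474, 0.4315]
ee_rot: [-2.914, -0.002, 1.468]
wrist_force: [1.4, 0.7, -0.8]
width: 0.0283
```

```bash
python3 st.py;python3 look.py 8 "(130,390,230,470)" "(130,330,130,470)"
```

```text
[0.62298851 0.24740237 0.43145558] 9.3 [0.27422252 0.43412836 0.90049516 0.09421038 2.01648951 0.40797787]
[0.62286343 0.24778499 0.43135971] [ 0.004 -0.001  0.001  0.001 -0.001  0.001] [-0.001  0.004 -0.001]
9.4 [0.62295489 0.24742785 0.43148157] [-2.91409224e+00 -2.21388251e-03  1.46853070e+00] [ 1.3  -0.19 -0.93] 0.028193676179386683
```

View pics/side8z.png

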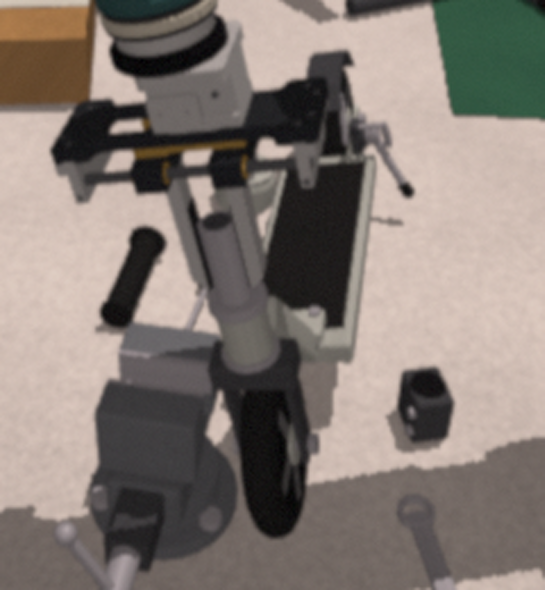

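View pics/top8z.png

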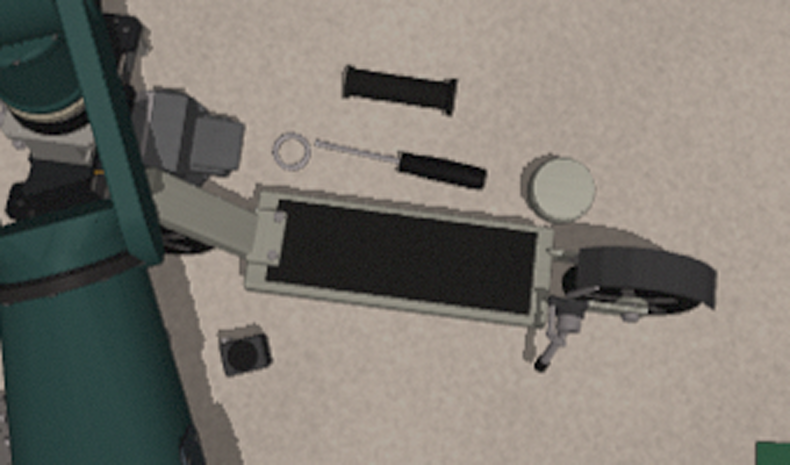

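```bash
cat > up.py <<'E'
from mv import *
import sys
a=np.radians(float(sys.argv[1])); n=int(sys.argv[2])  # rotate by a about tip axis
p0,R0,o=cur();A=np.array([x0,y0,0])
for k in range(1,n+1):
    Q=Ro.from_rotvec(-f*a*k/n).as_matrix()
    print(inc(A+Q@(p0-A),Q@R0,p0,R0).tolist())
print("tool z tilt l,f deg",np.degrees([np.arcsin(R0[:,2]@l),np.arcsin(R0[:,2]@f)]),o["wrist_force"].round(1),o["wrist_torque"].round(2))
E
python3 up.py 6 8
```

```text
[0.0, -0.058, 0.0, -0.008, -0.0, -0.0]
[0.0, -0.116, 0.001, -0.017, -0.0, -0.0]
[0.0, -0.174, 0.003, -0.025, -0.0, -0.0]
[0.0, -0.232, 0.006, -0.033, -0.0, -0.0]
[0.001, -0.29, 0.009, -0.042, -0.0, -0.0]
[0.001, -0.348, 0.013, -0.05, -0.0, -0.0]
[0.001, -0.406, 0.018, -0.058, -0.0, -0.0]
[0.001, -0.463, 0.023, -0.067, -0.0, -0.0]
tool z tilt l,f deg [13.03497469  0.10588578] [ 1.3 -0.2 -0.9] [-0.13 -0.54  0.01]
```

move_arm(increments=[[[0,0,-0.058,0,-0.008,0,0],[0,0,-0.116,0.001,-0.017,0,0],[0,0,-0.174,0.003,-0.025,0,0],[0,0,-0.232,0.006,-0.033,0,0],[0,0,-0.232,0.006,-0.033,0,0],[0,0,-0.232,0.006,-0.033,0,0]]])

```text
time: 9.9
tool_pos: [0.5995, 0.2501, 0.4359]
ee_rot: [-2.964, -0.002, 1.47]
wrist_force: [0.8, -0.1, -1.8]
width: 0.0283
```

```bash
python3 up.py 5 6;python3 look.py 9 "(130,390,230,470)" "(130,330,130,470)"
```

```text
[0.0, -0.064, 0.001, -0.009, -0.0, -0.0]
[0.0, -0.129, 0.002, -0.019, -0.0, -0.0]
[0.001, -0.193, 0.004, -0.028, -0.0, -0.0]
[0.001, -0.257, 0.008, -0.037, -0.0, -0.0]
[0.001, -0.322, 0.012, -0.046, -0.0, -0.0]
[0.001, -0.386, 0.017, -0.056, -0.0, -0.0]
tool z tilt l,f deg [10.14987274  0.10197827] [ 0.8 -0.1 -1.8] [ 0.02 -0.34  0.11]
10.0 [0.59989696 0.25002862 0.43583725] [-2.96391162e+00 -2.28730894e-03  1.46936876e+00] [-0.    0.04 -2.58] 0.028468202988913147
```

View pics/side9z.png

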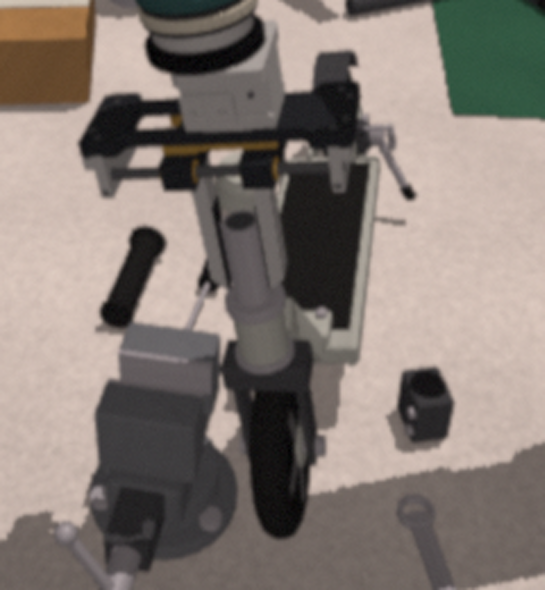

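move_arm(increments=[[[0,0,-0.064,0.001,-0.009,0,0],[0,0,-0.129,0.003,-0.019,0,0],[0,0,-0.193,0.006,-0.028,0,0],[0,0,-0.257,0.01,-0.037,0,0],[0,0,-0.322,0.014,-0.046,0,0],[0,0,-0.386,0.02,-0.056,0,0],[0,0,-0.386,0.02,-0.056,0,0],[0,0,-0.386,0.02,-0.056,0,0]]])

```text
time: 10.67
tool_pos: [0.5614, 0.2539, 0.441]
ee_rot: [-3.053, -0.002, 1.469]
wrist_force: [-1.0, 1.6, -3.2]
width: 0.0284
```

```bash
python3 up.py 5.1 6;python3 look.py 10 "(130,390,230,470)" "(130,330,130,470)"
```

```text
[0.0, -0.066, 0.0, -0.009, -0.0, -0.0]
[0.0, -0.131, 0.002, -0.019, -0.0, -0.0]
[0.0, -0.197, 0.004, -0.028, -0.0, -0.0]
[0.001, -0.263, 0.008, -0.038, -0.0, -0.0]
[0.001, -0.328, 0.012, -0.047, -0.0, -0.0]
[0.001, -0.394, 0.017, -0.057, -0.0, -0.0]
tool z tilt l,f deg [5.05652853 0.12115459] [-1.   1.6 -3.2] [0.13 0.18 0.09]
10.7667 [0.56192714 0.25375165 0.44092627] [-3.05259445e+00 -2.37771232e-03  1.46887564e+00] [-1.44  1.02 -2.24] 0.028150408939789342
```

View pics/side10z.png

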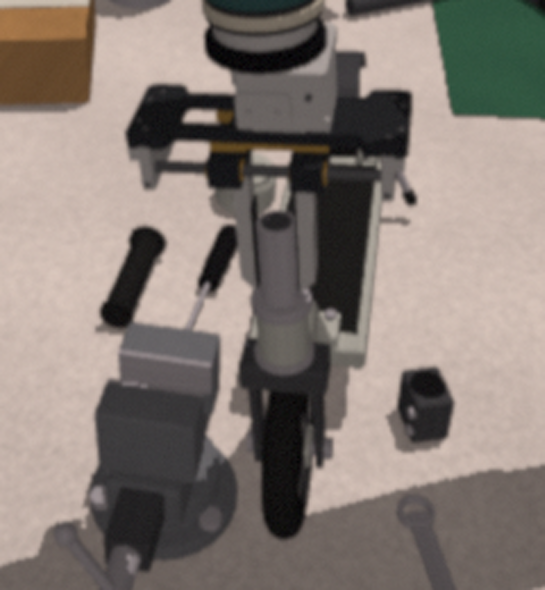

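View pics/top10z.png

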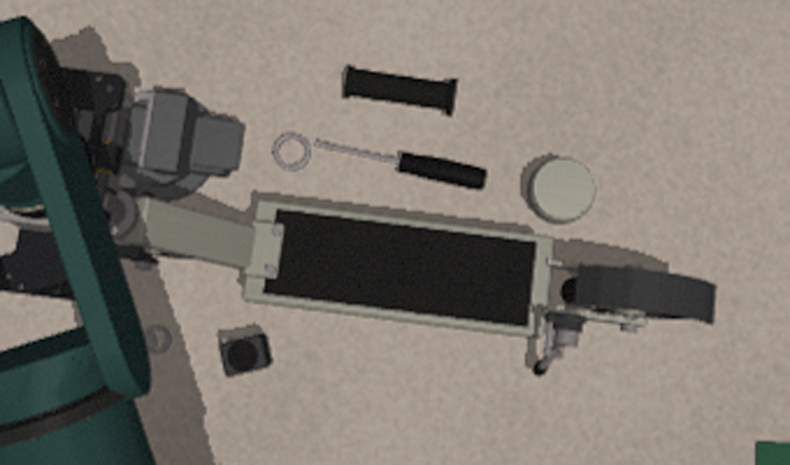

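move_arm(increments=[[[0,0,-0.065,0,-0.009,0,0],[0,0,-0.13,0.003,-0.019,0,0],[0,0,-0.195,0.006,-0.028,0,0],[0,0,-0.26,0.011,-0.038,0,0],[0,0,-0.325,0.016,-0.047,0,0],[0,0,-0.391,0.022,-0.056,0,0],[0,0,-0.391,0.022,-0.056,0,0],[0,0,-0.391,0.022,-0.056,0,0]]])

```text
time: 11.43
tool_pos: [0.5226, 0.2577, 0.4426]
ee_rot: [3.141, -0.002, 1.469]
wrist_force: [-2.3, 0.8, -1.3]
width: 0.0284
```

```bash
python3 up.py 0.0 1;python3 look.py 11 "(130,390,230,470)" "(130,330,130,470)"
cat > chk.py <<'E'
from mv import *
from scipy.optimize import least_squares
import sys
tag=sys.argv[1]
B=sp
# deck plane, expected upright pose
W=cloud("top",np.load(f"top{tag}.npy")).reshape(-1,3)
loc=(W-[x0,y0,0])@np.stack([f,l,zh],1)
m=(abs(loc[:,0]+.03)<.1)&(abs(loc[:,1])<.04)&(loc[:,2]>.06)&(loc[:,2]<.1)
c=np.linalg.lstsq(np.c_[loc[m][:,:2],np.ones(m.sum())],loc[m][:,2],rcond=None)[0]
print("deck: pitch,roll deg",np.degrees(np.arctan(c[:2])).round(2),"z0",c[2].round(4),m.sum())
for n in("side","top"):
    w=cloud(n,np.load(f"{n}{tag}.npy")).reshape(-1,3);L=(w-[x0,y0,0])@np.stack([f,l,zh],1)
    q=L[(abs(L[:,0]+.25)<.05)&(abs(L[:,1])<.05)&(L[:,2]>.135)&(L[:,2]<.18)]
    print(n,"mudguard y range",np.percentile(q[:,1],[3,50,97]).round(4),"max z",np.percentile(q[:,2],98).round(4))
    q=L[(abs(L[:,0]-.25)<.02)&(abs(L[:,1])<.03)&(L[:,2]>.285)&(L[:,2]<.31)];print(n,"stubtop",len(q),np.median(q,0).round(4) if len(q) else "")
w=cloud("side",np.load(f"side{tag}.npy")).reshape(-1,3);L=(w-[x0,y0,0])@np.stack([f,l,zh],1)
q=L[(L[:,0]>.25)&(L[:,0]<.28)&(abs(L[:,1])<.02)&(L[:,2]>.235)&(L[:,2]<.29)]
g=lambda v:np.hypot(q[:,0]-v[0]-v[2]*(q[:,2]-.263),q[:,1]-v[1]-v[3]*(q[:,2]-.263))-.0143
s2=least_squares(g,[.25,0,0,0],loss="soft_l1",f_scale=.002);print("stub x,y",s2.x[:2].round(4),"tilt f,l deg",np.degrees(s2.x[2:]).round(2),len(q))
E
python3 chk.py 11
```

```text
[0.0, 0.0, 0.0, 0.0, 0.0, 0.0]
tool z tilt l,f deg [-0.03592743  0.13808097] [-2.3  0.8 -1.3] [0.1  0.58 0.19]
11.5333 [0.52303475 0.2576677  0.44254071] [-3.14137153e+00 -2.46133661e-03  1.46876450e+00] [-2.06  1.11  0.48] 0.028221669587534477
deck: pitch,roll deg [0.   0.17] z0 0.0815 2861Traceback (most recent call last):
  File "chk.py", line 15, in <module>
    print(n,"mudguard y range",np.percentile(q[:,1],[3,50,97]).round(4),"max z",np.percentile(q[:,2],98).round(4))
                               ~~~~~~~~~~~~~^^^^^^^^^^^^^^^^^^
    return _quantile_unchecked(
        a, q, axis, out, overwrite_input, method, keepdims, weights)
    return _ureduce(a,
                    func=_quantile_ureduce_func,
    ...<5 lines>...
                    overwrite_input=overwrite_input,
                    method=method)
    r = func(a, **kwargs)
    result = _quantile(arr,
                       quantiles=q,
    ...<2 lines>...
                       out=out,
                       weights=wgt)
    slices_having_nans = np.isnan(arr[-1, ...])
                                  ~~~^^^^^^^^^
IndexError: index -1 is out of bounds for axis 0 with size 0
```

View pics/side11z.png

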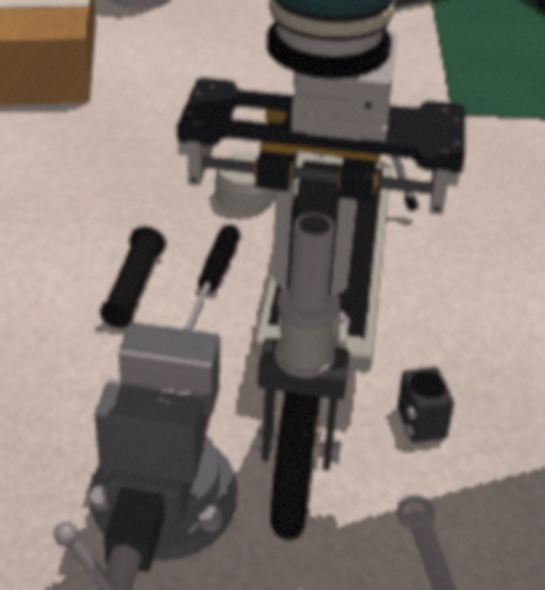

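View pics/top11z.png

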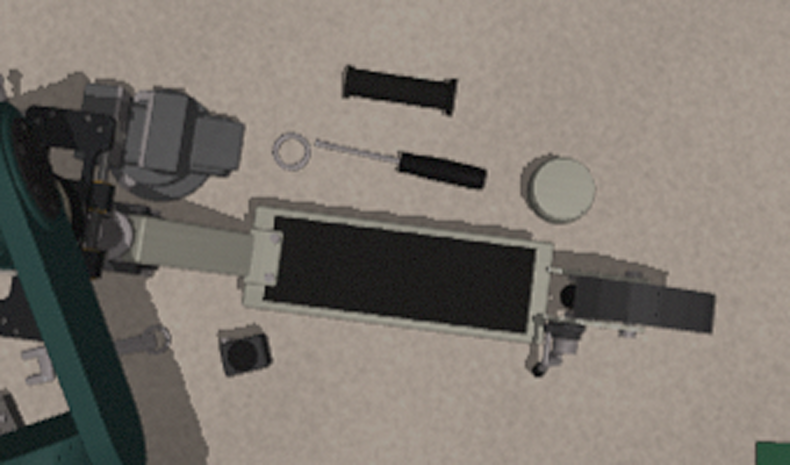

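```bash
sed -i 's/    print(n,"mudguard/    if len(q): print(n,"mudguard/' chk.py; python3 look.py 12 "(130,390,230,470)" "(230,330,330,450)"; python3 chk.py 12
python3 - <<'E'
from h import *
for n in("top",):
  for t in("0","12"):
    w=cloud(n,np.load(f"{n}{t}.npy"));b=w[180:200,400:430].reshape(-1,3);print(t,"bench z",np.median(b[:,2]))
    w2=w.reshape(-1,3)
from mv import *
for n in("top","side"):
  print(n,[proj(n,S(np.array(q)/1e3,x0,y0,psi,0))[0].round(1).tolist() for q in((-250,0,156),(-170,82,20),(250,0,296),(-155,52.5,80),(322,0,72))])
E
```

```text
11.6333 [0.52324316 0.25762784 0.44254895] [-3.14112370e+00 -2.44794815e-03  1.46859883e+00] [-2.05  1.11  0.88] 0.02833297684399229
deck: pitch,roll deg [0.02 0.16] z0 0.0816 2858
side stubtop 481 [ 0.2591 -0.0006  0.2962]
top mudguard y range [-0.0188  0.0001  0.0189] max z 0.1589
top stubtop 46 [0.2379 0.0008 0.295 ]
stub x,y [ 0.2498 -0.0004] tilt f,l deg [0.62 0.03] 650
0 bench z -0.00014947614441839137
12 bench z -0.00013945362433874313
top [[407.6, 261.0], [360.7, 289.3], [166.0, 228.0], [358.6, 277.6], [163.1, 229.3]]
side [[387.3, 157.0], [412.0, 220.7], [368.1, 229.6], [402.6, 203.6], [355.2, 359.8]]
```

View pics/top12z.png

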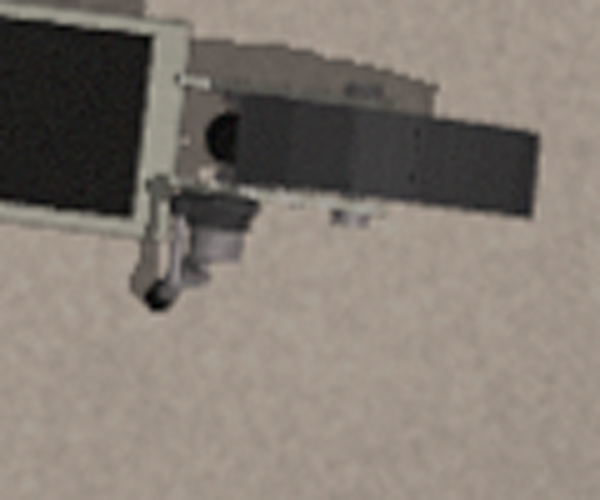

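move_arm(increments=[[[0,0,0,0,0,0,0],[0,0,0,0,0,0,0],[0,0,0,0,0,0,0],[0,0,0,0,0,0,0],[0,0,0,0,0,0,0],[0,0,0,0,0,0,0]]])

```text
time: 12.13
tool_pos: [0.5231, 0.2577, 0.4425]
ee_rot: [-3.142, -0.002, 1.469]
wrist_force: [-2.7, 0.1, 2.6]
width: 0.0283
```

```bash
python3 look.py 13 "(130,390,230,470)" "(230,330,330,450)"; python3 chk.py 13; python3 -c "
from bench import robot
print(robot.get_obs()['wrist_torque']);print(robot.close_job())"
```

```text
12.2333 [0.52309522 0.25767454 0.44250649] [-3.14157635e+00 -2.43864510e-03  1.46870456e+00] [-2.54  0.87  1.71] 0.02817440588464188
deck: pitch,roll deg [0.01 0.1 ] z0 0.0815 2853
side stubtop 483 [ 2.591e-01 -1.000e-04  2.962e-01]
top mudguard y range [-0.0189  0.0001  0.0189] max z 0.1589
top stubtop 48 [0.2378 0.0017 0.295 ]
stub x,y [ 0.2498 -0.0004] tilt f,l deg [0.66 0.16] 648
[0.14097604 0.89366149 0.09584038]
the job is handed in; nothing more can be done
None
```

The kickstand is down against its stop, and the scooter is held plumb by the steerer stub. The job was handed in at about 12.2 s with the gripper still holding.

I pressed the stand past centre with the closed fingertips, tool tilted 25° so the push would not tip the scooter off the vise. The spring carried the stand down. I then gripped the stub (opening 28.2 mm) along its 13° lean and swung the scooter off the vise about its wheel line.

What the last checks showed:
- **Plumb:** the deck's roll reads 0.1° and its pitch 0.0°. The gripper is within about 0.15° of vertical.
- **Position:** the stub is within 1 mm of where it should be sideways, and the mudguard is centred on the original wheel line.
- **Wheels on the bench:** the forces at the wrist were under 3 N and 1 N m, so the bench carries the weight.
- **Stand:** the foot was seen in the image within a pixel of where it should be when down, which means clear of the bench.
- **Other objects:** nothing else on the bench appeared to have moved in the pictures.

Three readings disagreed slightly:
- The top camera put the deck 1.5 mm and the mudguard about 3 mm higher than nominal. The stub top was at its nominal height and the wrist loads were small, so I took this as camera bias and not a lifted wheel.
- A side-camera fit of the stub gave 0.7° of fore-aft tilt, while the deck read 0.0°. It was fitted from one visible side of the tube, so I trusted the deck.
- During pressing the scooter rocked a few millimetres off the vise and settled back. The stub sat about 1.4 mm further back along the scooter afterwards.

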